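# Retire a worn belay device under the spring lid of the drop box

### The arm

A 7-joint arm with a two-finger parallel gripper is mounted at the origin on the work surface. World frame = base frame: x ahead of the robot, y to its left, z up, the work surface at z = 0. Lengths are in m, angles in rad, forces in N, time in s.
With the tool pointing down it reaches from about 0.375 to 0.925 m from the base axis. Payload 3.1 kg.
Tool frame: the origin (TCP) lies at the very end of the fingers, on their centre line; the grasp point (between the pads) lies 19 mm behind it; z points along the fingers, x is the direction in which the jaws open and shut, and the axes are right-handed (so a half turn about z gives the same grasp; the last joint's range is limited). The gripper opens to 85 mm and grips with 20 to 120 N. Pads are 22 mm wide; open, the fingers measure 114 mm over their backs; the gripper's body (76 mm by 85 mm) begins 54 mm behind the grasp point. The pads swing forward as they close: fully open they stand 13 mm farther back than shut.
Start: joints at [-1.443, 0.383, 0.044, 1.598, -0.018, 1.161, -0.05], TCP at [0.146, 0.634, 0.231] pointing down, gripper open.
Joint ranges: [-2.61, 2.61], [-0.41, 2.15], [-1.48, 1.57], [0, 2.5], [-1.57, 4.71], [0.05, 1.97], [-2.85, 2.85]. Speed limits (rad/s): [2.79, 2.79, 3.14, 3.14, 3.14, 3.14, 3.14].

### API

Orientations are given as a unit quaternion [x, y, z, w].
In Python, from rig import arm, vision gives the robot as it stands.
- The arm moves only by the tool step_arm, never from a script. Its argument "commands" is a list that holds one entry, the list of rows, each a list of 5 numbers: the closure in counts, from 0 (fully open) to 255 (shut), then the shift along the tool's x, y, z as a fraction of full scale, then the turn about the tool's z as a fraction of full scale. A call has 1 to 12 rows; each row is the pose to reach, as a shift and turn from the pose commanded when the call began, along the tool's axes at that moment, turning the shorter way round; what a row does not reach only later rows make up. Full scale, the value 1, is 15 cm for a shift and 180 degrees for a turn. A row lasts 1/12 s, in which the tool goes at most 41.7 mm and 7.16 degrees, less where a joint would pass 70% of its speed; a pose out of reach is approached as far as the arm can. A call with a number of a shift or a turn outside -1 to 1 is refused whole. A call with a gripper value outside its range is refused whole. The fingers move at their own pace and stop on an object; "force" is the grip in N (left out, the last holds). Time passes only in rows, so rows that repeat a pose let the fingers close. It gives the time, the measured TCP pose, the force and the opening at its end, in the units of the state.
- arm.get_obs(): the state, without advancing time (a new reading comes with each control period).
- vision.camera(name): name is "scene" or "top"; returns the picture (420x560x3 uint8, blue, green, red); there is no depth.
- vision.camera_model(name): a dict with "fx", "fy", "cx", "cy" (pixels), "k1" (the pictures are not rectified: a ray, as slopes to the right and down, at radius r is drawn at 1 + k1 r^2 times it, then the intrinsics apply), "eye" and "attitude" of the camera in the world. Camera axes: x right, y down, z forward; pixel columns grow to the right and rows downward; lengths in m; the calibration is good to about 2 mm. A picture is of the moment at which its call begins. camera_model takes no time and is no camera call.
- arm.sign_off(): hands the job in, once; it reports no verdict.
The state is a dict: "time_s": time; "joints": joint angles; "joint_velocities": joint speeds; "joint_efforts": joint torques, N m; "ee_pos": TCP position; "ee_rot": TCP orientation; "contact_force": force on the tool from outside, world axes, zero at the start; "ft_torque": the same for the moment, N m; "finger_gap": opening from 0.0 (shut) to 1.0 (fully open).
Only numpy, scipy, OpenCV 4.12 (cv2) and the standard library are available. Lean on these libraries where they do the work, as an engineer would, in place of code of your own. Each camera call takes 0.05 s, during which the arm holds its last target.

### The job

The battered steel belay device has failed inspection: retire it into the drop box. Press the box's press bar right down with one fingertip and hold the spring lid fully open with it, while your other fingertip pushes the belay device along the top plate and under the lid until it drops into the box; then let go so that the lid springs shut. Push the device only, never pick it up, and leave the other gear on the shelf where it lies.

Things in the scene. Friction and masses are not known exactly. Their poses are not given: they have to be found in the camera images.
- dropbox: Grey sheet-metal drop box, fixed on the shelf; steel top plate 85 mm above the shelf. Origin on the shelf below the middle of the near edge of the hole in the plate; x runs level from the feed end over the hole (the way to push), y left of that, z up: the box frame, used in all entries. Top plate: x -185 to 100, y -50 to 62 mm. Hole: x 0 to 84, y -37 to 37 mm, under the lid. Inside 77 mm deep.
- mouth (a point): Middle of the hole's near edge, on the top plate (box frame 0, 0, 85 mm).
- lane (a point): Point on the top plate midway between the two feed rails in front of the hole (box frame -60, 0, 85 mm). The rails are 9 mm high, 3 mm thick, inner faces at y = -21.5 and 21.5 mm from x = -145 to -30 mm; behind x = -145 mm they splay outwards to x = -169 mm. A rim 6 mm high runs along the plate's right edge.
- hinge (a point): Point on the hinge rod of lid and press bar (box frame 0, 50, 94 mm). The rod is 7 mm thick, runs along x over the whole box 9 mm above the top plate, in bearings 14 mm wide and 16 mm high.
- lid (a joint): Lid angle, rad: 0 shut, 0.82 fully open (stop); a spring shuts it. Aluminium lid over the hole, x -5 to 90, y -41 to 46 mm, 9 mm above the top plate, with a turned-down rim that stops the device while shut. Fixed to the hinge rod at its left, so its right edge rises: fully open that edge is 75 mm above the top plate at y = -12 mm, with 30 mm or more free height under it wherever y is below 30 mm.
- lid_edge (a point): Middle of the lid's free (right, -y) edge; 9 mm above the top plate when shut.
- bar_middle (a point): Middle of the press bar's rolled edge (x -101 mm), on its centre line. The polished steel bar is on the same rod, left (+y) of the feed end: a plate with a round edge 8 mm thick, x -172 to -30 mm. Lid shut: edge at y = 74, centre 30 mm above the top plate. Pressed right down: at y = 82, upper side 10 mm above the top plate. Pressing opens the lid; 2 to 5 N hold it. A fingertip can slide along it.
- belay_device: Battered steel tube-type belay device with two rope slots, 58 mm long (its x axis), 36 mm wide, 26 mm high, 0.1 to 0.17 kg. It stands loose on the top plate between the feed rails in front of the hole, long side along them. Origin at the centre of its underside. Once its middle is past the near edge of the hole it tips in.
- belay_center (a point): Centre of the belay device, 13 mm above its underside.
- cap_a: Orange ice-screw cap, upright, 25 mm across, 44 mm high, light; bystander, on the shelf. Origin at its foot.
- cap_b: A second orange ice-screw cap, the same; bystander, on the shelf.
- nut_tool: Grey aluminium nut tool lying flat on the shelf, 190 x 22 x 4 mm along its x axis; bystander. Origin at its middle.
- gate_tester: Nickel gate spring tester on a base 120 x 55 mm, 38 mm high; bystander, on the shelf. Origin under its middle.

How it is judged:
On the way, in this order (a step that is already met when the one before it is completed fails the run):
1. a fingertip on the press bar holds the lid fully open, the belay device still out in front of the hole (value of joint lid above 0.7 rad and (contact force between the fingers and bar_edge above 0.5 N or contact force between the fingers and bar_plate above 0.5 N) and x of belay_center in the frame of dropbox below -0.025 m), for 0.2 s.
2. with the lid still held open on the press bar, the other fingertip pushes the belay device in under it (value of joint lid above 0.7 rad and (contact force between the fingers and bar_edge above 0.5 N or contact force between the fingers and bar_plate above 0.5 N) and contact force between the fingers and belay_device above 0.05 N and x of belay_center in the frame of dropbox above -0.02 m and z of belay_center in the frame of dropbox above 0.075 m), for 0.05 s.
At the end, for the whole second after the job is handed in: The belay device lies at rest inside the drop box (its centre more than 20 mm below the top plate and within the box's walls) and the lid is shut (within 0.06 rad) (z of belay_center in the frame of dropbox below 0.065 m and x of belay_center in the frame of dropbox between -0.181 and 0.096 m and y of belay_center in the frame of dropbox between -0.046 and 0.058 m and value of joint lid below 0.06 rad and linear speed of belay_device below 0.03 m/s); the robot touches nothing.
It fails at once if the belay device is lifted off the top plate (its centre more than 15 mm above where it stands) (z of belay_center in the frame of dropbox above 0.113 m).
It fails at once if an ice-screw cap, the nut tool or the gate tester is moved by more than 20 mm (distance of any of cap_a, cap_b, nut_tool, gate_tester from where it was at the start of the episode above 0.02 m).
It also fails if it takes over 61 s, if anything falls off the work surface, if the arm or the gripper's body presses on something with over 40 N, if the wrist force passes 120 N, or if a joint passes its speed limit or range.

## Working session

There is one attempt and no reset: what is moved stays moved. The work goes in short steps, Python scripts to look and compute and a tool call to move; the robot and the scene stay as the last step left them, time stands still between calls to the robot, and variables do not carry over. Pictures are saved under pics/ and viewed, and the job is handed in when it is done.

Besides the shell and the picture viewer there is one more tool, called after ">>>" in YAML: its name, and indented under it one key for each argument. step_arm: Moves the arm, as the interface text tells. Shift numbers are shares of 15 cm and turn numbers shares of 180 degrees, none past 1 either way. Its arguments: {"type":"object","properties":{"commands":{"type":"array","items":{"type":"array","items":{"type":"array","items":{"type":"number"}}}},"force":{"type":"number"}},"required":["commands"]}

```bash
ls; mkdir -p pics; python3 - <<'E'
from rig import arm, vision
import cv2
o=arm.get_obs()
print(o)
for n in ("scene","top"):
    cv2.imwrite(f"pics/{n}0.png",vision.camera(n)); print(n,vision.camera_model(n))
E
```

```text
pics
{'time_s': 0.0, 'joints': array([-1.44282652,  0.3838205 ,  0.04383459,  1.59963844, -0.01795822,
        1.16120571, -0.04989733]), 'joint_velocities': array([ 9.17574342e-05, -2.18907692e-04,  1.10557894e-03, -1.35772136e-03,
        1.16822322e-03, -2.95383775e-05, -3.47786078e-05]), 'joint_efforts': array([-2.79645283e-04, -4.33463430e+01,  1.02432512e+00, -2.49516910e+01,
        1.04706769e-02,  1.11421468e-02,  1.00575582e-05]), 'ee_pos': array([0.14527963, 0.63255358, 0.22986667]), 'ee_rot': array([ 0.78223987,  0.62297592, -0.00101943,  0.0008696 ]), 'contact_force': array([ 0.31095575,  0.36014764, -0.02075932]), 'ft_torque': array([0.00230243, 0.02902736, 0.02271486]), 'finger_gap': 1.0001158141960405}
scene {'fx': 413.6136235101516, 'fy': 413.6136235101516, 'cx': 275.28180622344826, 'cy': 215.40564522155069, 'k1': -0.03358610165807671, 'eye': array([ 1.07708945, -0.38446334,  0.49834142]), 'attitude': array([ 0.80324996,  0.36417433, -0.19074713, -0.43102447])}
top {'fx': 497.6725184995471, 'fy': 497.6725184995471, 'cx': 281.03640642671724, 'cy': 208.78476307724682, 'k1': -0.036822446851079424, 'eye': array([0.50803602, 0.00877674, 1.19394417]), 'attitude': array([-0.70138879,  0.71063744, -0.02870109,  0.04716397])}
```

View pics/scene0.png

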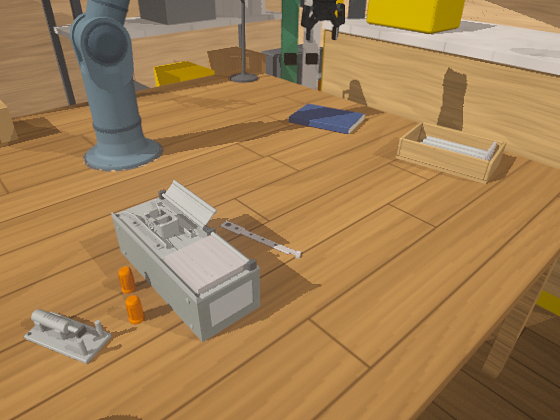

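View pics/top0.png

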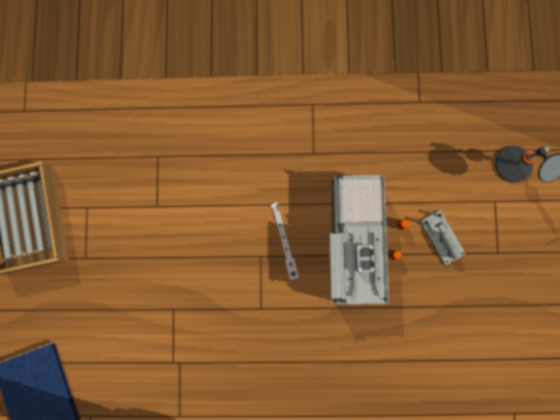

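```bash
cat > h.py <<'E'
import numpy as np, cv2
from scipy.spatial.transform import Rotation as R
from rig import arm, vision
def proj(n,P):
    m=vision.camera_model(n); p=(np.atleast_2d(P)-m['eye'])@R.from_quat(m['attitude']).as_matrix()
    s=p[:,:2]/p[:,2:]; s=s*(1+m['k1']*(s**2).sum(1,keepdims=True))
    return s*[m['fx'],m['fy']]+[m['cx'],m['cy']]
def back(n,uv,z):
    m=vision.camera_model(n); d=(np.atleast_2d(uv).astype(float)-[m['cx'],m['cy']])/[m['fx'],m['fy']]
    s=d.copy()
    for _ in range(10): s=d/(1+m['k1']*(s**2).sum(1,keepdims=True))
    r=np.c_[s,np.ones(len(s))]@R.from_quat(m['attitude']).as_matrix().T
    return m['eye']+r*((z-m['eye'][2])/r[:,2])[:,None]
E
python3 - <<'E'
import cv2
a=cv2.imread('pics/top0.png')[165:315,310:410]; cv2.imwrite('pics/topz.png',cv2.resize(a,None,fx=4,fy=4,interpolation=cv2.INTER_CUBIC))
a=cv2.imread('pics/scene0.png')[170:345,100:300]; cv2.imwrite('pics/scenez.png',cv2.resize(a,None,fx=3.4,fy=3.4,interpolation=cv2.INTER_CUBIC))
E
```

```text
(no output)
```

View pics/topz.png

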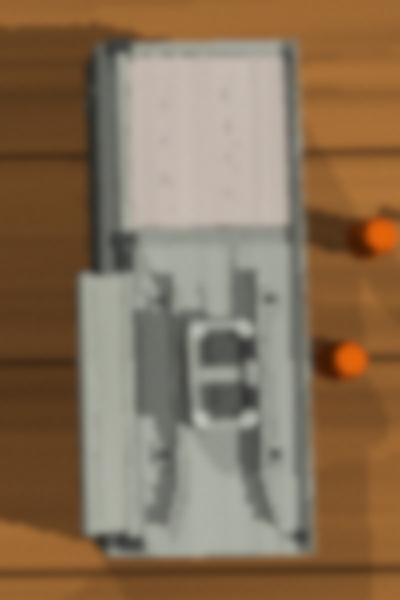

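View pics/scenez.png

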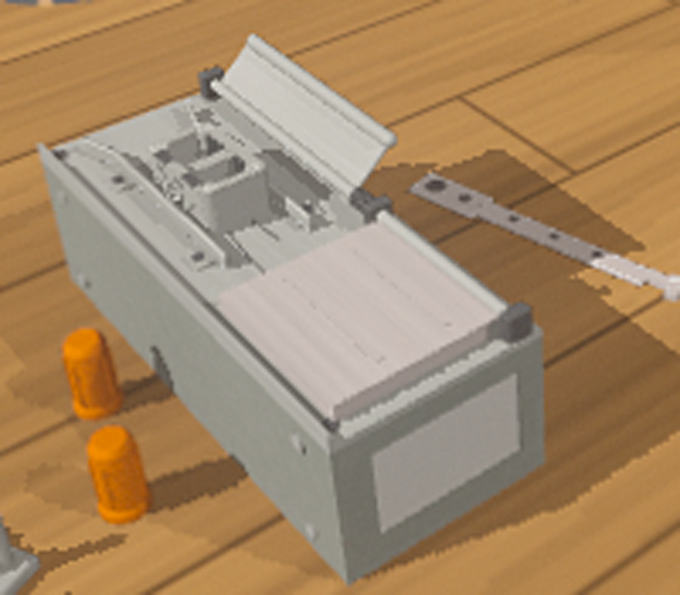

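```bash
cat >> h.py <<'E'
def T(p,P):
    P=np.atleast_2d(P)/1000.; c,s=np.cos(p[2]),np.sin(p[2])
    return np.c_[p[0]+c*P[:,0]-s*P[:,1],p[1]+s*P[:,0]+c*P[:,1],P[:,2]]
E
python3 - <<'E'
from h import *
from scipy.optimize import least_squares
S=[((202.9,341.2),(100,-50,0)),((197.6,295),(100,-50,91)),((260.3,306.8),(100,62,0)),((258.8,268.5),(100,62,85)),((111.8,213.2),(-185,-50,91))]
Tp=[((384,175),(100,-50,91)),((388,303.7),(-185,-50,91)),((330,299.3),(-172,78,115)),((329.5,233),(-30,78,115))]
def f(p): return np.r_[(proj('scene',T(p,[b for a,b in S]))-[a for a,b in S]).ravel(),(proj('top',T(p,[b for a,b in Tp]))-[a for a,b in Tp]).ravel()]
r=least_squares(f,[.45,-.15,0],loss='soft_l1')
print(r.x,f(r.x).reshape(-1,2).round(1))
p=r.x; np.save('box.npy',p)
# overlay
segs=[[(-185,-50,91),(100,-50,91)],[(100,-50,85),(100,62,85)],[(-185,62,85),(100,62,85)],[(-185,-50,85),(-185,62,85)],[(0,-37,85),(84,-37,85)],
 [(-145,-21.5,94),(-30,-21.5,94)],[(-145,21.5,94),(-30,21.5,94)],[(-172,74,119),(-30,74,119)],[(-5,-41,94),(-5,46,94)],[(-185,50,94),(100,50,94)]]
for n,(x0,y0,x1,y1),k in (('top',(310,165,410,315),5),('scene',(100,170,300,345),4)):
    im=cv2.resize(cv2.imread(f'pics/{n}0.png')[y0:y1,x0:x1],None,fx=k,fy=k,interpolation=cv2.INTER_CUBIC)
    for s in segs:
        q=((proj(n,T(p,s))-[x0,y0]+.5)*k).astype(int); cv2.line(im,tuple(map(int,q[0])),tuple(map(int,q[1])),(0,0,255),1)
    cv2.imwrite(f'pics/{n}_ov.png',im[:,:800])
# belay from top image: top outline z=111: crop4 pixels
uv=np.array([[188,322],[253,320],[258,418],[194,427]])/4+[310,165]
w=back('top',uv,.111); c,s=np.cos(p[2]),np.sin(p[2]); d=w[:,:2]-p[:2]
b=np.c_[c*d[:,0]+s*d[:,1],-s*d[:,0]+c*d[:,1]]*1000; print(b.round(1),b.mean(0))
E
```

```text
[ 0.60215734 -0.14368881  0.00107013] [[-0.5 -0.4]
 [-1.4  2. ]
 [-0.2 -2. ]
 [ 0.5 -3.3]
 [-1.4 -2.3]
 [-0.4 -1.1]
 [ 0.  -0.7]
 [-0.1 -0.8]
 [-1.1 -0.8]]
[[ -59.6   16.6]
 [ -59.   -18.6]
 [-111.7  -19.6]
 [-116.    14.9]] [-86.57035671  -1.68736246]
```

View pics/top_ov.png

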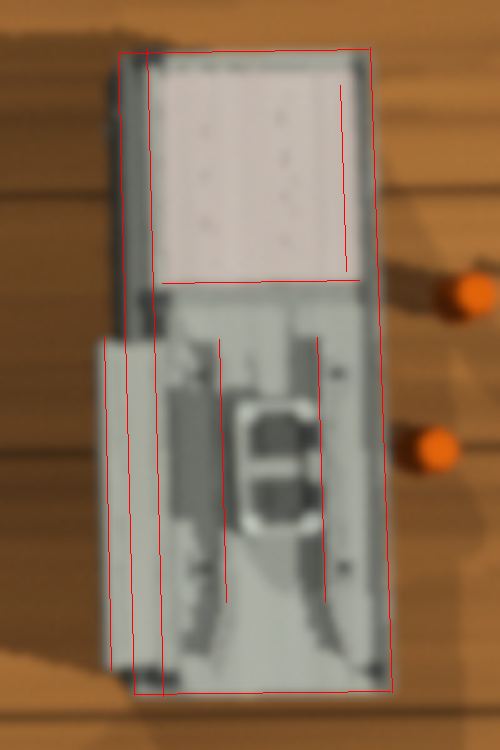

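View pics/scene_ov.png

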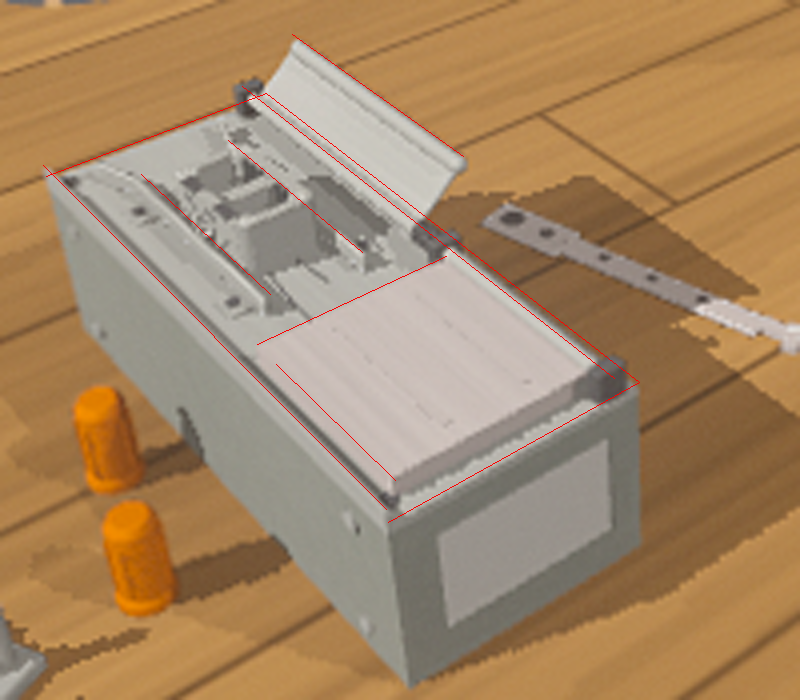

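>>> step_arm:
  commands:
    - [[57,0,0.2,0,-0.03],[57,0,0.4,0,-0.06],[57,0,0.6,0,-0.0722],[57,0,0.8,0,-0.0722],[57,0,1,0,-0.0722],[57,0,1,0,-0.0722]]
  force: 20

```text
time_s: 0.6
ee_pos: [0.3022, 0.5952, 0.2306]
ee_rot: [0.711, 0.703, 0.001, 0.004]
contact_force: [2.9, -0.8, -0.8]
finger_gap: 0.774
```

>>> step_arm:
  commands:
    - [[57,-0.25,0.06,0,0],[57,-0.5,0.12,0,0],[57,-0.75,0.18,0,0],[57,-1,0.24,0,0]]

```text
time_s: 0.93
ee_pos: [0.3275, 0.4481, 0.2304]
ee_rot: [0.707, 0.708, -0.001, 0.0]
contact_force: [0.7, -0.1, 0.0]
finger_gap: 0.772
```

>>> step_arm:
  commands:
    - [[57,-0.25,0.06,0,0],[57,-0.5,0.12,0,0],[57,-0.75,0.18,0,0],[57,-1,0.24,0,0]]

```text
time_s: 1.27
ee_pos: [0.3636, 0.298, 0.2308]
ee_rot: [0.707, 0.708, -0.0, -0.0]
contact_force: [1.4, 0.2, -0.3]
finger_gap: 0.779
```

>>> step_arm:
  commands:
    - [[57,-0.25,0.06,0,0],[57,-0.5,0.12,0,0],[57,-0.75,0.18,0,0],[57,-1,0.24,0,0]]

```text
time_s: 1.6
ee_pos: [0.3997, 0.1482, 0.231]
ee_rot: [0.707, 0.708, -0.0, -0.0]
contact_force: [0.8, -0.2, 0.2]
finger_gap: 0.776
```

>>> step_arm:
  commands:
    - [[57,-0.25,0.06,0,0],[57,-0.5,0.12,0,0],[57,-0.75,0.18,0,0],[57,-1,0.24,0,0],[57,-1,0.24,0,0],[57,-1,0.24,0,0],[57,-1,0.24,0,0]]

```text
time_s: 2.18
ee_pos: [0.4358, 0.0007, 0.2309]
ee_rot: [0.707, 0.707, -0.0, -0.001]
contact_force: [-0.2, 1.0, 0.6]
finger_gap: 0.778
```

>>> step_arm:
  commands:
    - [[57,-0.25,0.06,0,0],[57,-0.5,0.12,0,0],[57,-0.705,0.16,0.1,0],[57,-0.705,0.16,0.3,0],[57,-0.705,0.16,0.4,0],[57,-0.705,0.16,0.4,0],[57,-0.705,0.16,0.4,0]]

```text
time_s: 2.77
ee_pos: [0.4597, -0.1036, 0.1703]
ee_rot: [0.706, 0.709, -0.001, -0.001]
contact_force: [-0.1, -0.2, -0.7]
finger_gap: 0.78
```

```bash
cat > look.py <<'E'
from h import *
import sys
t=sys.argv[1]; o=arm.get_obs(); print(o['time_s'],o['ee_pos'].round(4),o['contact_force'].round(2),round(o['finger_gap'],3))
p=np.load('box.npy'); c,s=np.cos(p[2]),np.sin(p[2]); d=o['ee_pos'][:2]-p[:2]
print('box frame tcp',((c*d[0]+s*d[1])*1000).round(1),((-s*d[0]+c*d[1])*1000).round(1),(o['ee_pos'][2]*1000).round(1))
ims=[]
for n,(x0,y0,x1,y1),k in (('top',(300,165,410,315),4),('scene',(90,80,300,345),2.25)):
    im=cv2.resize(vision.camera(n)[y0:y1,x0:x1],None,fx=k,fy=k,interpolation=cv2.INTER_CUBIC)
    q=(proj(n,[o['ee_pos']])[0]-[x0,y0]+.5)*k; cv2.drawMarker(im,tuple(int(v) for v in q),(0,0,255),cv2.MARKER_CROSS,10,1)
    ims.append(cv2.copyMakeBorder(im,0,600-im.shape[0],0,0,cv2.BORDER_CONSTANT) if im.shape[0]<600 else im[:600])
w=np.hstack(ims); cv2.imwrite(f'pics/{t}.png',w[:,:800] if w.shape[1]<=800 else cv2.resize(w,(800,int(w.shape[0]*800/w.shape[1]))))
E
python3 look.py a1
```

```text
2.7667 [ 0.4597 -0.1036  0.1703] [-0.1  -0.17 -0.71] 0.78
box frame tcp -142.4 40.2 170.3
```

View pics/a1.png

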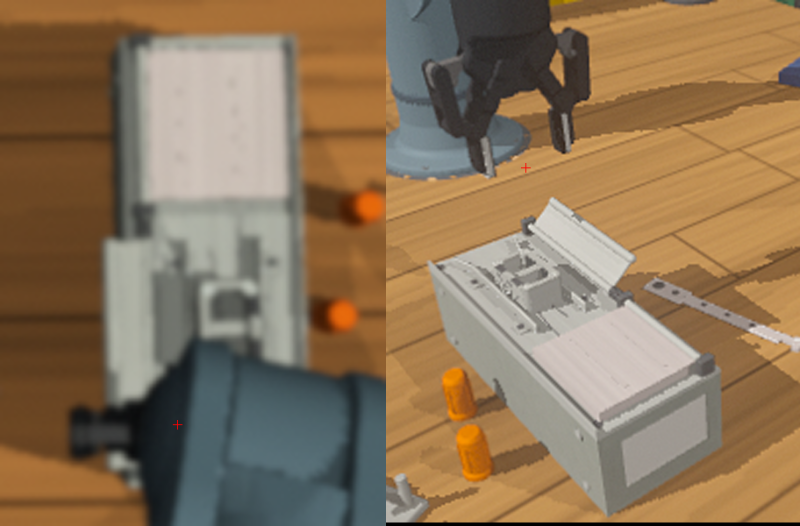

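```bash
python3 - <<'E'
from h import *
o=arm.get_obs(); x0,y0,x1,y1=240-145,90,340-145+40,175
im=vision.camera('scene')
x0,y0,x1,y1=200,90,310,180
k=5
z=cv2.resize(im[y0:y1,x0:x1],None,fx=k,fy=k,interpolation=cv2.INTER_CUBIC)
Rm=R.from_quat(o['ee_rot']).as_matrix()
g=.78*.0425
for sx in(1,-1):
  for dz in(0,-.007):
    for a in (g,g+.0145):
      q=[(proj('scene',[o['ee_pos']+Rm@np.array([sx*a,yy,dz])])[0]-[x0,y0]+.5)*k for yy in(-.011,.011)]
      cv2.line(z,*[tuple(int(v) for v in w) for w in q],(0,0,255) if dz==0 else (0,255,0),1)
cv2.imwrite('pics/tip.png',z)
E
```

```text
(no output)
```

View pics/tip.png

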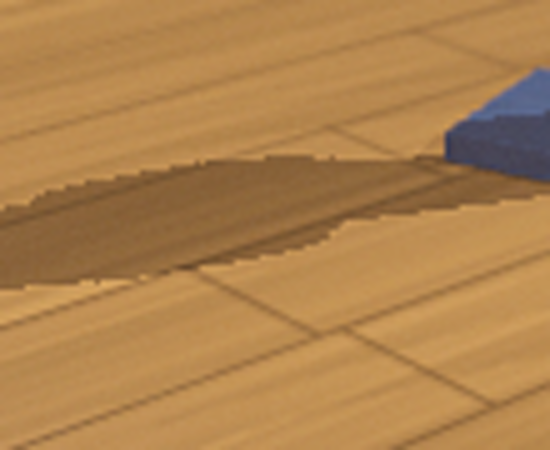

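```bash
cat > tip.py <<'E'
from h import *
import sys
o=arm.get_obs(); print(o['ee_pos'],o['contact_force'],o['ee_rot'])
im=vision.camera('scene')
x0,y0,x1,y1=[int(v) for v in sys.argv[2:6]]
k=6
z=cv2.resize(im[y0:y1,x0:x1],None,fx=k,fy=k,interpolation=cv2.INTER_CUBIC)
Rm=R.from_quat(o['ee_rot']).as_matrix()
g=o['finger_gap']*.0425
for sx in(1,-1):
  for dz in(0,-.007):
    for a in (g,g+.0145):
      q=[(proj('scene',[o['ee_pos']+Rm@np.array([sx*a,yy,dz])])[0]-[x0,y0]+.5)*k for yy in(-.011,.011)]
      cv2.line(z,*[tuple(int(v) for v in w) for w in q],(0,0,255) if dz==0 else (0,255,0),1)
cv2.imwrite(f'pics/{sys.argv[1]}.png',z)
E
python3 tip.py tip2 105 95 205 180
```

```text
[ 0.46174282 -0.1044184   0.172463  ] [ 0.8517127   0.06749015 -1.27230393] [7.05773953e-01 7.08436088e-01 9.82383370e-04 6.87082178e-04]
```

View pics/tip2.png

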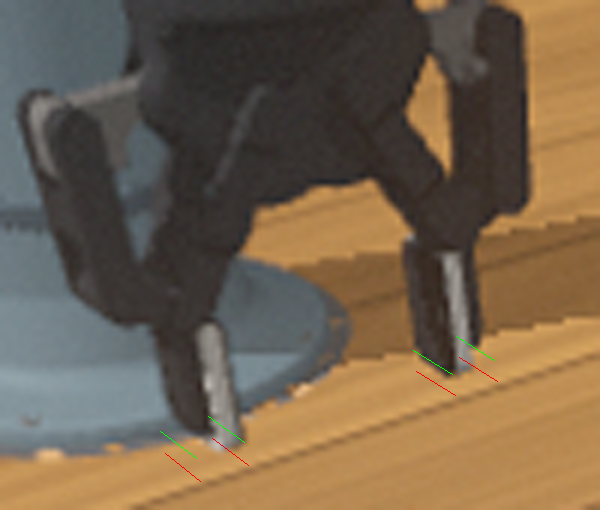

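>>> step_arm:
  commands:
    - [[57,0,0,0.15,0],[57,0,0,0.3,0],[57,0,0,0.35,0],[57,0,0,0.35,0],[57,0,0,0.35,0]]

```text
time_s: 3.38
ee_pos: [0.4608, -0.1056, 0.1193]
ee_rot: [0.707, 0.708, 0.0, 0.0]
contact_force: [1.0, 0.4, 1.3]
finger_gap: 0.774
```

```bash
python3 look.py a2;python3 tip.py tip3 105 115 205 210
```

```text
3.3833 [ 0.4608 -0.1056  0.1193] [0.99 0.36 1.35] 0.774
box frame tcp -141.3 38.3 119.3
[ 0.46172734 -0.10575754  0.12010149] [ 0.47045274 -0.59682439  0.00111704] [0.70667856 0.70753355 0.00094157 0.00089513]
```

View pics/tip3.png

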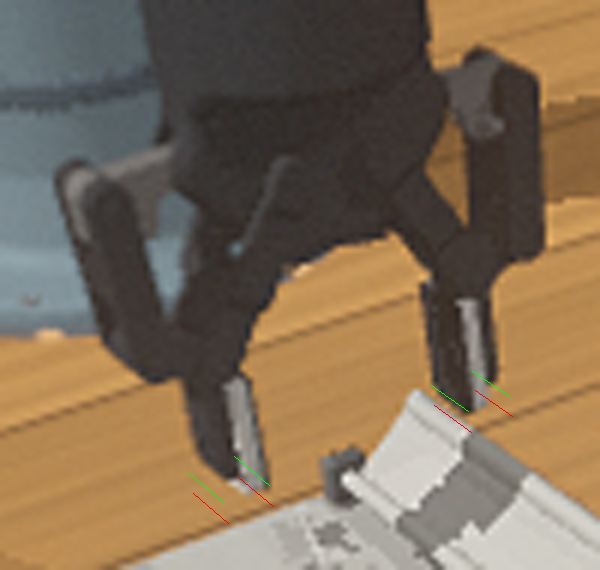

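>>> step_arm:
  commands:
    - [[57,0,0,0.04,0],[57,0,0,0.08,0],[57,0,0,0.11,0],[57,0,0,0.11,0],[57,0,0,0.11,0]]

```text
time_s: 3.95
ee_pos: [0.4611, -0.1057, 0.1025]
ee_rot: [0.707, 0.708, 0.0, 0.0]
contact_force: [0.5, 0.1, 3.2]
finger_gap: 0.773
```

```bash
python3 look.py a3
```

```text
3.95 [ 0.4611 -0.1057  0.1025] [0.47 0.07 3.24] 0.773
box frame tcp -141.1 38.1 102.5
```

View pics/a3.png

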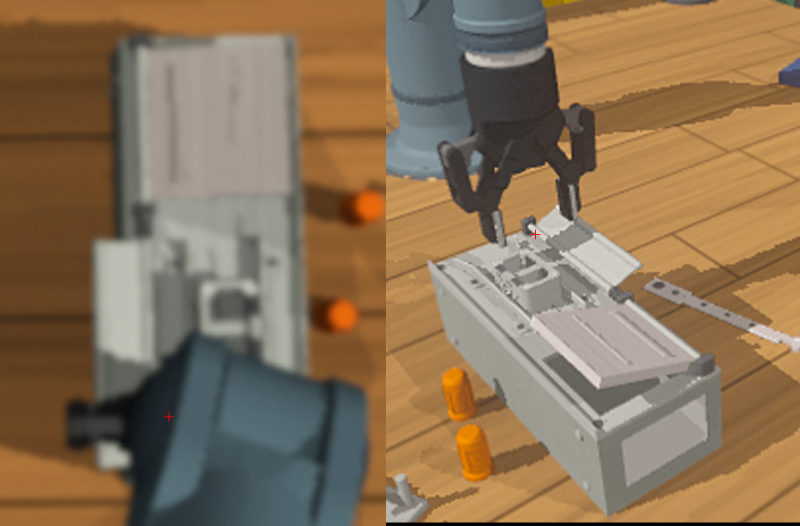

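>>> step_arm:
  commands:
    - [[53,0.01,0,0.03,0],[50,0.015,0,0.06,0],[46,0.015,0,0.085,0],[46,0.015,0,0.085,0],[46,0.015,0,0.085,0]]

```text
time_s: 4.47
ee_pos: [0.4603, -0.1033, 0.0891]
ee_rot: [0.707, 0.707, -0.0, -0.0]
contact_force: [1.0, -0.2, 1.7]
finger_gap: 0.819
```

```bash
python3 look.py a4; python3 tip.py tip4 120 140 220 235
```

```text
4.4667 [ 0.4603 -0.1033  0.0891] [ 1.   -0.18  1.74] 0.819
box frame tcp -141.8 40.5 89.1
[ 0.46030829 -0.10336411  0.08940214] [ 1.26547235 -1.05979739  3.32573415] [ 7.06699504e-01  7.07513784e-01 -1.83371850e-04 -1.51632495e-04]
```

View pics/a4.png

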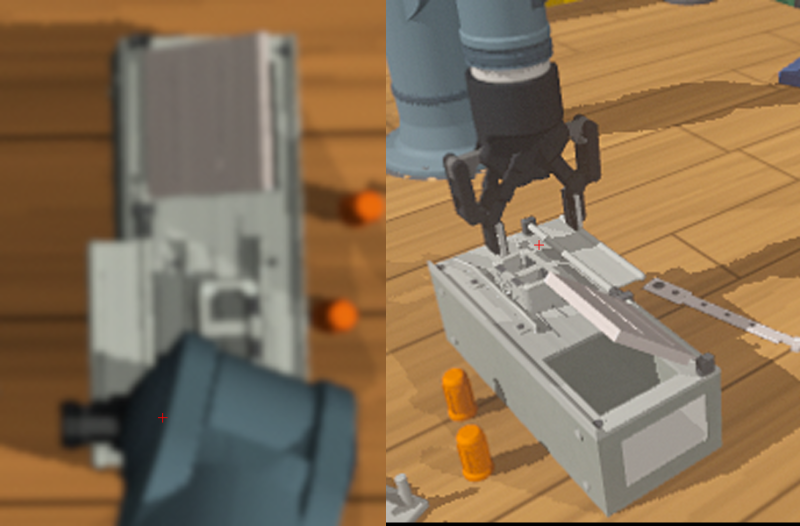

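View pics/tip4.png

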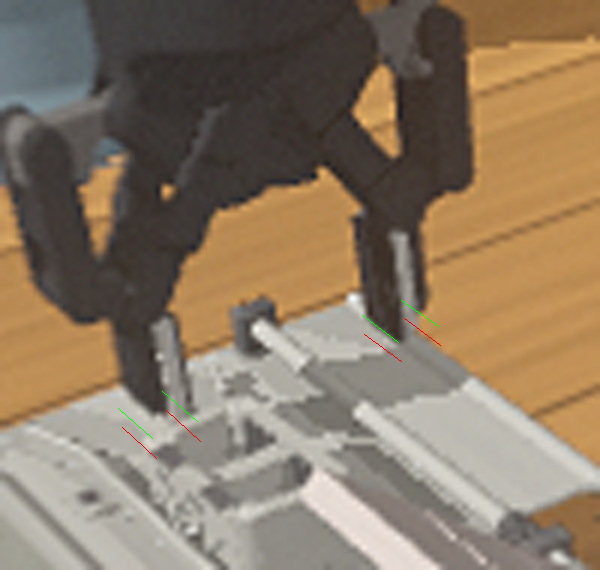

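```bash
cat > lid.py <<'E'
from h import *
import sys
p=np.load('box.npy'); n='scene'
im=vision.camera(n); x0,y0,x1,y1=130,180,270,280;k=5.5
z=cv2.resize(im[y0:y1,x0:x1],None,fx=k,fy=k,interpolation=cv2.INTER_CUBIC)
for th,c in((.82,(0,0,255)),(.7,(0,255,0)),(.6,(255,0,0))):
    q=(proj(n,T(p,[(x,50-91*np.cos(th),94+91*np.sin(th)) for x in(-5,90)]))-[x0,y0]+.5)*k
    cv2.line(z,*[tuple(int(v) for v in w) for w in q],c,1)
cv2.imwrite(f'pics/{sys.argv[1]}.png',z)
E
python3 lid.py lid1
```

```text
(no output)
```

View pics/lid1.png

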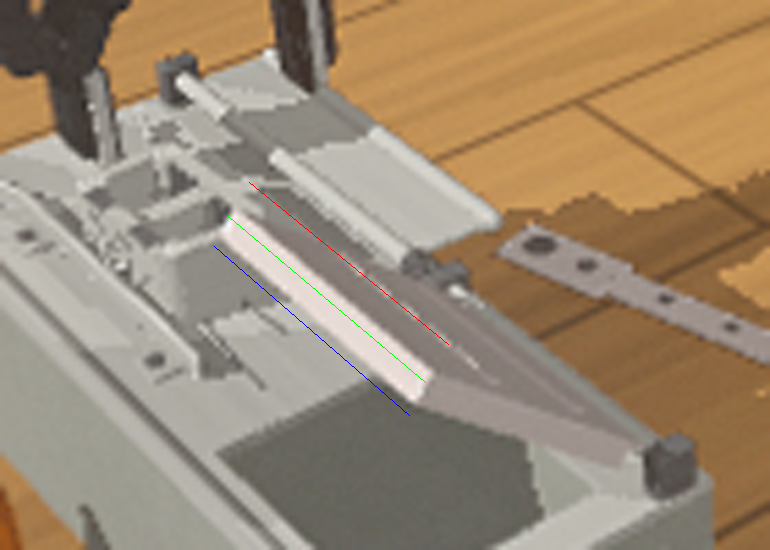

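>>> step_arm:
  commands:
    - [[46,0,0,0.01,0],[46,0,0,0.02,0],[46,0,0,0.03,0],[46,0,0,0.03,0],[46,0,0,0.03,0]]

```text
time_s: 5.08
ee_pos: [0.4604, -0.1032, 0.0861]
ee_rot: [0.707, 0.708, 0.0, -0.001]
contact_force: [-4.0, -0.4, 13.3]
finger_gap: 0.822
```

```bash
python3 look.py a5; python3 lid.py lid2
```

```text
5.0833 [ 0.4604 -0.1032  0.0861] [-3.98 -0.39 13.29] 0.822
box frame tcp -141.7 40.6 86.1
```

View pics/lid2.png

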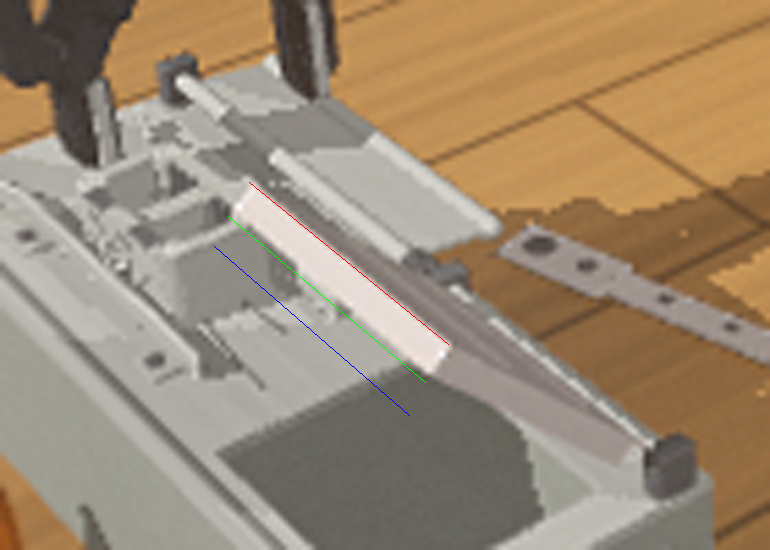

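>>> step_arm:
  commands:
    - [[46,0,0.03,-0.005,0],[46,0,0.06,-0.005,0],[46,0,0.1,-0.005,0],[46,0,0.14,-0.005,0],[46,0,0.18,-0.005,0],[46,0,0.22,-0.005,0],[46,0,0.26,-0.005,0],[46,0,0.3,-0.005,0],[46,0,0.3,-0.005,0]]

```text
time_s: 5.98
ee_pos: [0.5052, -0.1049, 0.0863]
ee_rot: [0.707, 0.707, -0.001, -0.0]
contact_force: [-3.0, -3.1, 9.3]
finger_gap: 0.821
```

```bash
python3 look.py a6; python3 lid.py lid3
```

```text
5.9833 [ 0.5052 -0.1049  0.0863] [-2.96 -3.07  9.32] 0.821
box frame tcp -96.9 38.9 86.3
```

View pics/lid3.png

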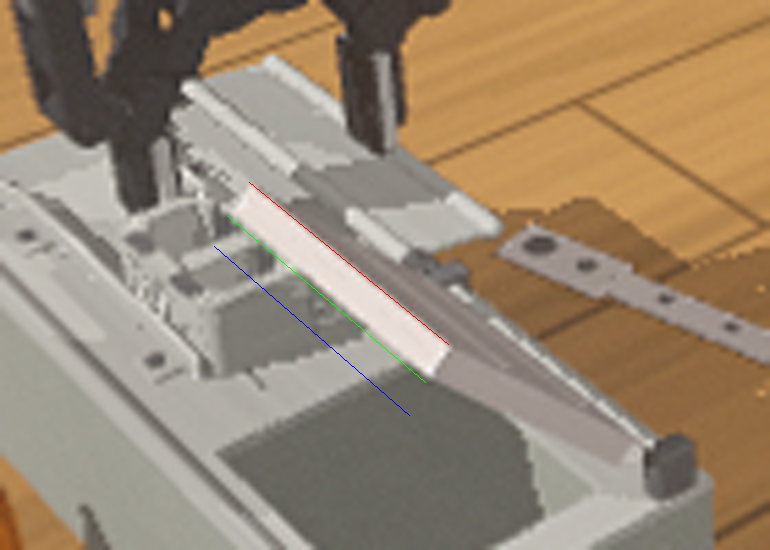

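View pics/a6.png

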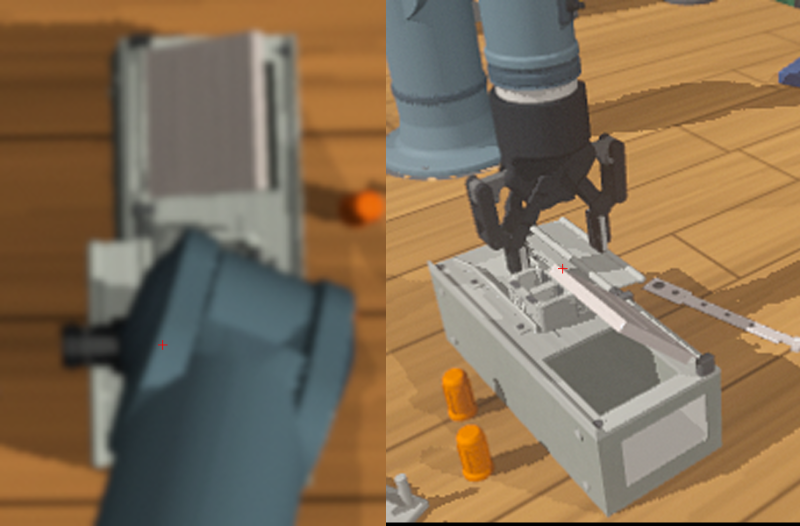

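>>> step_arm:
  commands:
    - [[46,0,0.03,0,0],[46,0,0.06,0,0],[46,0,0.1,0,0],[46,0,0.14,0,0],[46,0,0.18,0,0],[46,0,0.22,0,0],[46,0,0.25,0,0],[46,0,0.28,0,0],[46,0,0.3,0,0]]

```text
time_s: 6.88
ee_pos: [0.5475, -0.1068, 0.0851]
ee_rot: [0.707, 0.707, -0.003, -0.001]
contact_force: [-4.6, -4.3, 5.0]
finger_gap: 0.816
```

```bash
python3 look.py a7; python3 lid.py lid4
```

```text
6.8833 [ 0.5475 -0.1068  0.0851] [-4.62 -4.3   5.02] 0.816
box frame tcp -54.6 37.0 85.1
```

View pics/lid4.png

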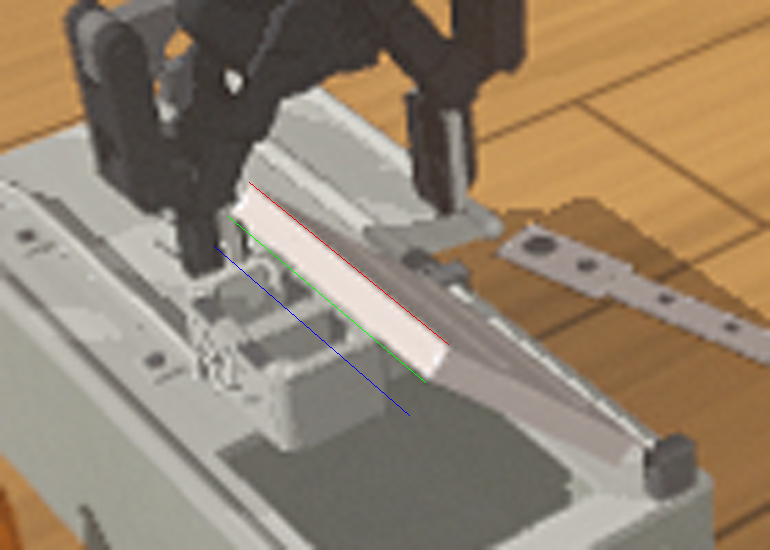

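View pics/a7.png

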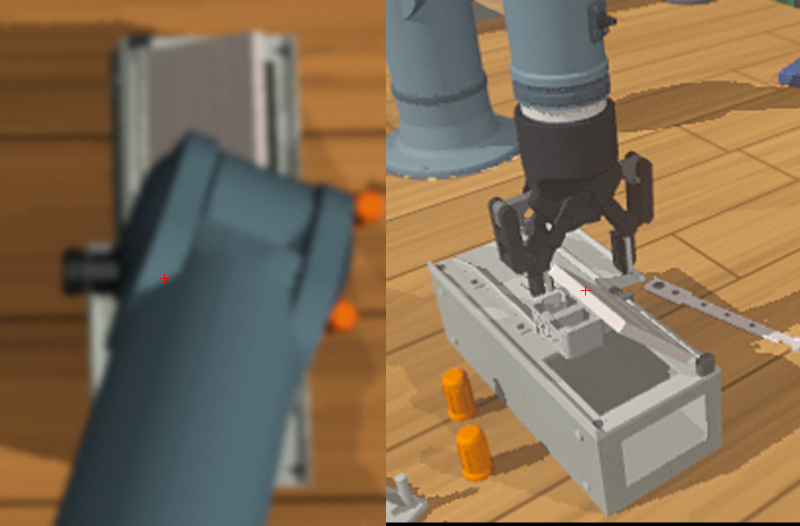

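>>> step_arm:
  commands:
    - [[46,0.01,0.02,0.008,0],[46,0.01,0.05,0.008,0],[46,0.01,0.08,0.008,0],[46,0.01,0.1,0.008,0],[46,0.01,0.12,0.008,0],[46,0.01,0.14,0.008,0],[46,0.01,0.15,0.008,0],[46,0.01,0.15,0.008,0]]

```text
time_s: 7.7
ee_pos: [0.5702, -0.1066, 0.0848]
ee_rot: [0.707, 0.707, -0.003, -0.0]
contact_force: [-4.5, -5.4, 7.4]
finger_gap: 0.822
```

```bash
python3 look.py a8; python3 lid.py lid5
```

```text
7.7 [ 0.5702 -0.1066  0.0848] [-4.48 -5.36  7.39] 0.822
box frame tcp -31.9 37.2 84.8
```

View pics/lid5.png

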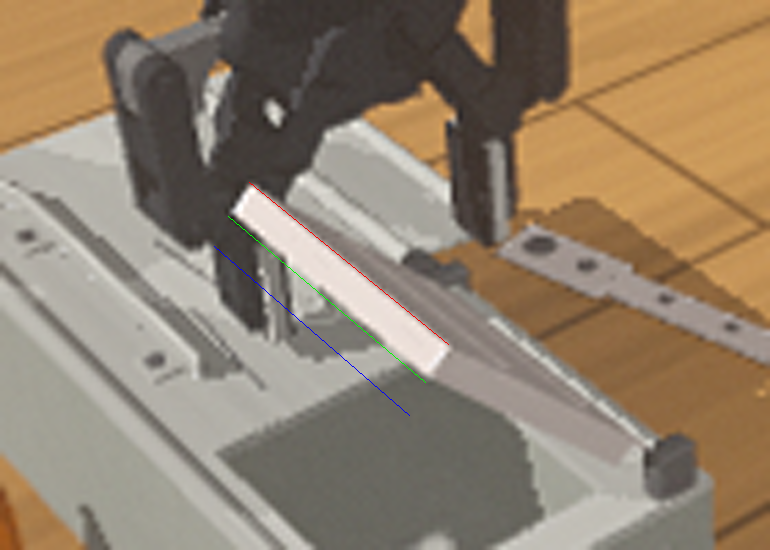

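>>> step_arm:
  commands:
    - [[46,0,-0.05,0,0],[46,0,-0.1,-0.03,0],[46,0,-0.1,-0.08,0],[46,0,-0.1,-0.14,0],[46,0,-0.1,-0.2,0],[46,0,-0.1,-0.28,0],[46,0,-0.1,-0.4,0],[46,0,-0.1,-0.6,0],[46,0,-0.1,-0.8,0],[46,0,-0.1,-0.9,0],[46,0,-0.1,-0.9,0],[46,0,-0.1,-0.9,0]]

```text
time_s: 8.85
ee_pos: [0.5589, -0.1013, 0.2211]
ee_rot: [0.706, 0.708, 0.001, 0.001]
contact_force: [0.6, 0.6, -1.0]
finger_gap: 0.819
```

```bash
python3 look.py a9; python3 lid.py lid6
```

```text
8.85 [ 0.5589 -0.1013  0.2211] [ 0.56  0.64 -1.05] 0.819
box frame tcp -43.2 42.5 221.1
```

View pics/a9.png

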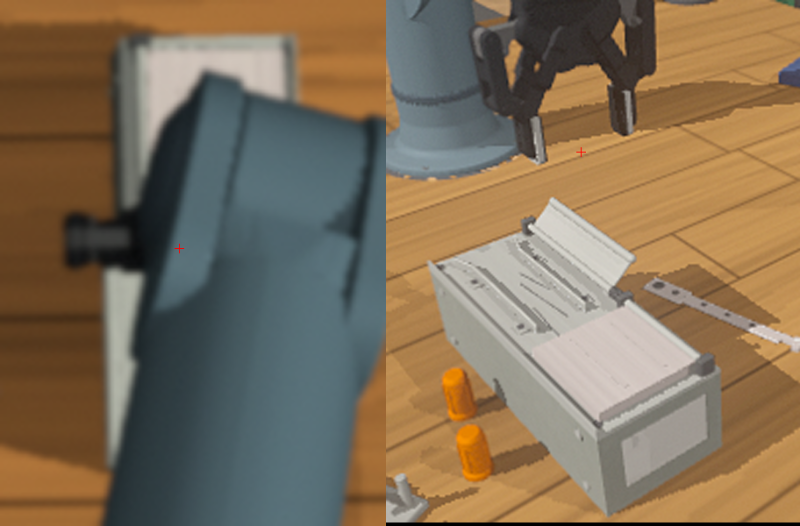

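View pics/lid6.png

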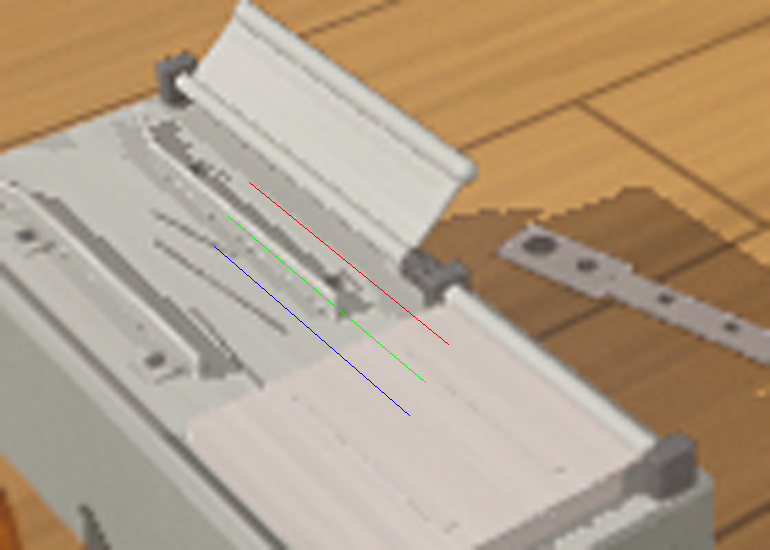

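Plate empty, lid shut, bystanders in place and the arm clear. Handing in.

```bash
python3 -c "
from rig import arm
print(arm.sign_off())"
```

```text
the job is handed in; nothing more can be done
None
```

The belay device is in the drop box and the lid has sprung shut. I handed the job in at about 9 s of the 61 s allowed; no verdict was reported.

**What I did:** One fingertip pressed the bar down to its stop and held it there with 5 to 13 N. The other fingertip pushed the device about 100 mm along the lane and under the lid until it dropped in. I then backed off and raised the gripper clear.

**Last checks:**
- **Lid held open:** The lid edge matched the projected 0.82 rad line at every picture during the push. I had to press about 3 mm further than planned, because the first press only reached about 0.7 rad.
- **After release:** The final scene picture shows an empty top plate and the lid shut. Both caps and the nut tool are where they were, and the wrist force is near zero. The tester is only partly in that picture, and the arm never came near it.
- **Device at rest in the box:** I could not see this directly, because the lid covers it. It had left the plate and a small piece of it showed in the hole just before the lid closed.
- **Positions:** They agreed with the camera calibration to within about 2 mm, and the arm's own readings were noisy by about the same amount. During the push the tool was pressed sideways to the right by up to 3 mm. This did no visible harm.

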